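# Stand the measuring cylinder on the scale and tare it

### The job

We are about to check the strength of the etching mordant by weighing a measured volume. Take the tall stoppered measuring cylinder out of the spill tray, keeping it upright because it topples easily, and stand it gently on the scale with its whole foot on the steel pan; once it stands there by itself, press the green tare key right down and let it come back up. Do not shift or knock over the bottles and beaker in the tray or the spatula beside it.

Things in the scene. Friction and masses are not known exactly. Their poses are not given: they have to be found in the camera images.
- cylinder_center (a point): Empty 100 ml mixing cylinder, loose, 0.19 to 0.32 kg, 252 mm tall: clear glass tube 30 mm in diameter with white rings, on a blue hexagonal plastic foot, with a blue guard ring high up and a solid glass stopper, pressed in for good, on top. It starts upright on the tray's floor, in the half nearest the robot. This point is on its axis half-way up, 126 mm above the underside; z up.
- cylinder_neck (a point): On the cylinder's axis, 220 mm above its underside: a good place to grip, on the bare tube (30 mm in diameter) between guard ring and stopper. The hexagonal guard ring, 53 mm across its corners, spans 158 to 170 mm above the underside; the tube's lip, 34 mm in diameter, is at 234 to 238 mm, the stopper's head, 35 mm across its corners, from there to 252 mm.
- cylinder_foot (a point): Centre of the underside of the cylinder's blue foot, a hexagon 56 mm across the flats, 65 mm across the corners, 14 mm thick; z up along the axis. The cylinder is top-heavy: its centre of mass lies about 140 mm above this point; standing, it topples when tilted past about 11 degrees, and held below that height it swings over.
- pan (a point): Centre of the top face of the scale's round steel pan, 150 mm in diameter, 52 mm above the bench; z up, x from the keys to the pan (away from the robot).
- scale: White bench scale, fixed, for loads up to 5 kg, 260 mm deep (x) by 190 mm wide (y), housing 38 mm high, the pan above its back part (centre at x = 40 mm), display and keys along its front edge, which faces roughly to the robot. Origin at the centre of its underside; same axes as the pan.
- tare_key (a point): Centre of the top face of the green tare key, 26 mm (x) by 40 mm (y), in the middle of the scale's front row of keys, 142 mm from the pan's centre towards the robot; its top is 46 mm above the bench and 8 mm above the housing. Same axes as the pan; it is pressed straight down.
- tare (a joint): Travel of the tare key: 0 up, 0.004 m fully pressed. A spring returns it; fully down takes about 4 N.
- tray: Grey plastic spill tray, fixed, 300 mm (x) by 250 mm (y), walls 42 mm high and 5 mm thick, floor 5 mm thick. Origin at the centre of its underside, x pointing away from the robot. Scale and tray stand side by side, either one on the left.
- amber_center (a point): Bystander: amber glass bottle with a black cap, 66 mm in diameter, 175 mm tall, in the tray's far half. The point is half-way up.
- white_center (a point): Bystander: white plastic bottle with a red cap, 64 mm in diameter, 150 mm tall, in the tray's far half. The point is half-way up.
- beaker_center (a point): Bystander: clear plastic beaker, 68 mm in diameter at the rim, 95 mm tall, in the tray's far half. The point is half-way up.
- knife: Bystander: ink spatula 200 mm long lying on the bench between tray and scale. Origin near its middle, x along it towards the blade.
Things that resemble listed ones, but are neither listed nor needed, are in the scene too. Leave any red look-alike of the part that bears cylinder_center alone.

How it is judged:
By the outcome, as a careful person would: the job done as asked, in the order asked, and still so for the second after the job is handed in, with the robot touching nothing.
It also fails if it takes over 64 s, if anything falls off the work surface, if the arm or the gripper's body presses on something with over 40 N, if the wrist force passes 120 N, or if a joint passes its speed limit or range.

### The arm

A 6-joint arm with a two-finger parallel gripper is mounted at the origin on the work surface. World frame = base frame: x ahead of the robot, y to its left, z up, the work surface at z = 0. Lengths are in m, angles in rad, forces in N, time in s.
With the tool pointing down it reaches from about 0.35 to 0.975 m from the base axis. Payload 4.9 kg.
Tool frame: the origin (TCP) lies midway between the tips of the shut fingers; the grasp point (between the pads) lies manip.grip_depth behind it (manip.grip_depth is the distance from the TCP to the grasp point, in m); z points along the fingers, x is the direction in which the jaws open and shut, and the axes are right-handed (so a half turn about z gives the same grasp; the last joint's range is limited). The gripper opens to 85 mm and grips with 20 to 120 N. Pads are 22 mm wide; open, the fingers measure 114 mm over their backs; the gripper's body (76 mm by 85 mm) begins 54 mm behind the grasp point. The pads swing forward as they close: fully open they stand 13 mm farther back than shut.
Start: joints at [1.122, 0.053, 1.613, -0, 1.476, -0.119], TCP at [0.202, 0.591, 0.231] pointing down, gripper open.
Joint ranges: [-3.01, 3.01], [-1.01, 2.22], [0.06, 2.58], [-1.02, 4.17], [0.09, 2.62], [-3.14, 3.14]. Speed limits (rad/s): [2.57, 2.57, 3.14, 3.14, 3.14, 3.14].

### API

Orientations are given as a unit quaternion [w, x, y, z].
In Python, from plant import state, grab_frame, ticket, manip gives the robot as it stands.
- The arm moves only by the tool carry_out, never from a script. Its argument "moves" is a list that holds one entry, the list of rows, each a list of 7 numbers: the turn, a rotation vector about the tool's x, y, z each as a share of 5 degrees, from -1 to 1, then the shift along the tool's x, y, z each as a share of 0.04 m, from -1 to 1, then the gripper command: -1 is shut, 1 is fully open, values between are in proportion. A call has 1 to 8 rows; each row shifts and turns the commanded pose from where the row before left it, along the tool's axes as they then stand; what a row does not reach is not made up. A row lasts 1/12 s, in which the tool goes at most 41.7 mm and 7.16 degrees, less where a joint would pass 70% of its speed; a pose out of reach is approached as far as the arm can. A call with a number of a shift or a turn outside -1 to 1 is refused whole. A call with a gripper value outside its range is refused whole. The fingers move at their own pace and stop on an object; the grip force is fixed at half the most. Time passes only in rows, so rows that do not move let the fingers close. It gives the time, the measured TCP pose, the force and the opening at its end, in the units of the state.
- state(): the state, without advancing time (a new reading comes with each control period).
- grab_frame(name): name is "side" or "top" or "wrist"; returns a dict with "frame" (480x640x3 uint8, red, green, blue), "z_map" (480x640 float32, m along the optical axis (not along the pixel's ray), 0 where there is no reading), "K" (3x3 intrinsics, pixels), "world_from_camera" (4x4, takes a point from camera to world coordinates); the wrist camera has in their place "hand_eye" (4x4, takes a point from camera to tool coordinates, whose origin is the TCP and whose axes are the tool frame's). Camera axes: x right, y down, z forward; pixel columns grow to the right and rows downward; lengths in m; the calibration is good to about 2 mm. A picture is of the moment at which its call begins: read the wrist's pose just before it.
- ticket.job_done(): hands the job in, once; it reports no verdict.
The state is a dict: "time": time; "joint_pos": joint angles; "joint_vel": joint speeds; "joint_efforts": joint torques, N m; "tool_pos": TCP position; "tool_rot": TCP orientation; "contact_force": force on the tool from outside, world axes, zero at the start; "ft_torque": the same for the moment, N m; "gripper_width": opening from 0.0 (shut) to 1.0 (fully open).
Only numpy, scipy, OpenCV 4.12 (cv2) and the standard library are available. Lean on these libraries where they do the work, as an engineer would, in place of code of your own. Each camera call takes 0.05 s, during which the arm holds its last target.

## Working session

There is one attempt and no reset: what is moved stays moved. The work goes in short steps, Python scripts to look and compute and a tool call to move; the robot and the scene stay as the last step left them, time stands still between calls to the robot, and variables do not carry over. Pictures are saved under pics/ and viewed, and the job is handed in when it is done.

Besides the shell and the picture viewer there is one more tool, called after "Emit:" as name(argument=value, ...), one argument or row to a line, values as JSON. carry_out: Moves the arm, as the interface text tells. Shift numbers are shares of 0.04 m and turn numbers shares of 5 degrees, none past 1 either way. Its arguments: {"type":"object","properties":{"moves":{"type":"array"}},"required":["moves"]}

```bash
mkdir -p pics; ls
cat > h.py <<'E'
import numpy as np,cv2
from plant import state,grab_frame,ticket,manip
from scipy.spatial.transform import Rotation as R
def snap(n,tag):
    s=state();f=grab_frame(n)
    cv2.imwrite(f'pics/{tag}.png',f['frame'][:,:,::-1])
    if n=='wrist':
        T=np.eye(4);q=s['tool_rot'];T[:3,:3]=R.from_quat([q[1],q[2],q[3],q[0]]).as_matrix();T[:3,3]=s['tool_pos']
        W=T@f['hand_eye']
    else: W=f['world_from_camera']
    np.savez(f'{tag}.npz',frame=f['frame'],z=f['z_map'],K=f['K'],W=W)
    return s
def load(tag): return np.load(f'{tag}.npz')
def pt(d,u,v,z=None):
    r=np.linalg.inv(d['K'])@[u,v,1]
    if z is None: z0=d['z'][int(v),int(u)]; return (d['W']@np.r_[r*z0,1])[:3]
    dr=d['W'][:3,:3]@r;o=d['W'][:3,3]
    return o+dr*(z-o[2])/dr[2]
def proj(d,p):
    c=np.linalg.inv(d['W'])@np.r_[p,1];q=d['K']@c[:3];return q[:2]/q[2]
E
python3 - <<'E'
from h import *
print(manip.grip_depth,snap('top','top0'));snap('side','side0');snap('wrist','wr0')
for t in('top0','side0'):
    d=load(t);print(d['K'],d['W'])
E
```

```text
pics
0.0187 {'time': 0.0, 'joint_pos': array([ 1.12200341e+00,  5.33176394e-02,  1.61430673e+00,  1.97295344e-05,
        1.47596561e+00, -1.18988767e-01]), 'joint_vel': array([-0.00147674, -0.0004876 ,  0.00059768, -0.00210128,  0.00059171,
       -0.00020483]), 'joint_efforts': array([-1.66911414e-03, -3.93698430e+01, -3.70160973e+01, -3.61849980e-04,
        7.31302847e-03,  1.29316536e-06]), 'tool_pos': array([0.20212877, 0.59075953, 0.23007971]), 'tool_rot': array([ 4.71493264e-04,  8.13590256e-01,  5.81437785e-01, -8.80404629e-04]), 'contact_force': array([0.05300151, 0.45182321, 1.01648503]), 'ft_torque': array([ 0.00824211, -0.02790564,  0.00493046]), 'gripper_width': 1.0000491378380587}
[[500.58231018   0.         327.02112242]
 [  0.         500.58231018 236.76094521]
 [  0.           0.           1.        ]] [[-0.01703103 -0.9825429   0.18525492  0.30553889]
 [-0.99951054  0.02159317  0.02263652 -0.00350938]
 [-0.02624159 -0.18477873 -0.98242974  1.1920788 ]
 [ 0.          0.          0.          1.        ]]
[[527.47772262   0.         323.61182133]
 [  0.         527.47772262 238.10256533]
 [  0.           0.           1.        ]] [[ 0.99477572 -0.04367931  0.09226795  0.40860817]
 [-0.10149643 -0.52006678  0.84807371 -0.82925649]
 [ 0.01094222 -0.85300801 -0.5217831   0.64637216]
 [ 0.          0.          0.          1.        ]]
```

View pics/top0.png

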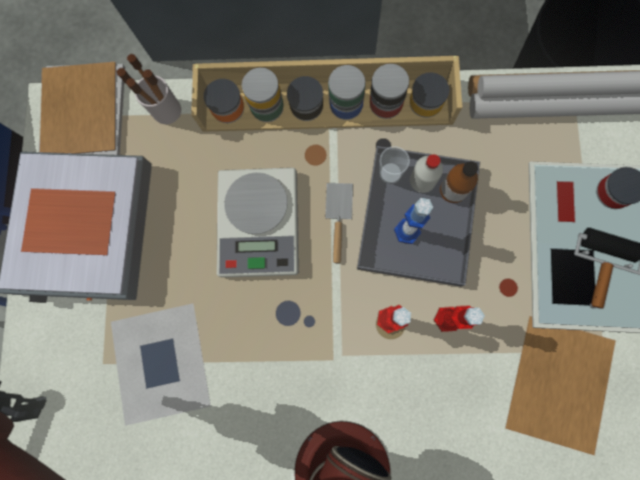

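View pics/side0.png

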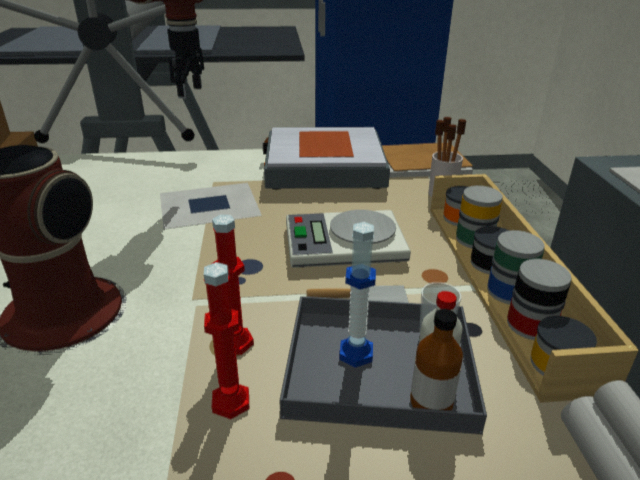

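The top view shows the blue cylinder in the tray, with its foot at about (407,232) and its stopper at about (425,205). The scale is on the left, with the pan at about (257,203) and the tare key at (257,263). The two red look-alikes are outside the tray, at (395,318) and (460,318). Next I'll measure.

```bash
python3 - <<'E'
from h import *
def blobs(m,mn=40):
    n,l,s,c=cv2.connectedComponentsWithStats(m.astype(np.uint8));return [(s[i],c[i],l==i) for i in range(1,n) if s[i][4]>mn]
for t,roi in(('top0',(350,120,500,290)),('side0',(280,200,480,430))):
    d=load(t);hsv=cv2.cvtColor(d['frame'],cv2.COLOR_RGB2HSV)
    m=cv2.inRange(hsv,(105,150,60),(130,255,255))>0
    k=np.zeros_like(m);k[roi[1]:roi[3],roi[0]:roi[2]]=1
    for s,c,l in blobs(m&k,20):
        print(t,'blue',s,c.round(1),[pt(d,*c,z).round(4) for z in (.012,.169)])
        v,u=np.nonzero(l); P=np.array([pt(d,a,b) for a,b in zip(u,v)]); print(' depth pts med',np.median(P,0).round(4),P.min(0).round(3),P.max(0).round(3))
d=load('top0');hsv=cv2.cvtColor(d['frame'],cv2.COLOR_RGB2HSV)
for s,c,l in blobs(cv2.inRange(hsv,(50,150,50),(85,255,255))>0,30):print('green',s,c.round(1),pt(d,*c,.046).round(4),pt(d,*c))
# pan by depth
P=np.array([[pt(d,u,v) for u in range(200,320)] for v in range(150,290)])
m=(P[...,2]>.046)&(P[...,2]<.06)
for s,c,l in blobs(m,300):
    Q=P[l];print('pan depth',s,Q.mean(0),Q.min(0),Q.max(0))
    cs=cv2.findContours(l.astype(np.uint8),0,2)[0];e=cv2.fitEllipse(max(cs,key=len));print(e,pt(d,e[0][0]+200,e[0][1]+150,.052))
# housing rectangle
w=cv2.inRange(hsv,(0,0,150),(180,40,255));
print('depth housing',[pt(d,u,v).round(3) for u,v in((221,172),(293,172),(222,271),(294,271))])
d=load('side0');hsv=cv2.cvtColor(d['frame'],cv2.COLOR_RGB2HSV)
for s,c,l in blobs(cv2.inRange(hsv,(50,150,50),(85,255,255))>0,20):print('green',s,c.round(1),pt(d,*c,.046).round(4))
for u,v in((363,229),):
    print('stop',pt(d,u,v))
E
python3 - <<'E'
import cv2
a=cv2.imread('pics/top0.png')[140:290,200:500];cv2.imwrite('pics/c0.png',cv2.resize(a,(800,400),interpolation=2))
a=cv2.imread('pics/side0.png')[200:430,270:490];cv2.imwrite('pics/c1.png',cv2.resize(a,(574,600),interpolation=2))
E
```

```text
top0 blue [395 205  34  38 340] [407.5 227.5] [array([ 0.5465, -0.1696,  0.012 ]), array([ 0.5144, -0.1475,  0.169 ])]
 depth pts med [ 0.5255 -0.1546  0.0312] [ 0.306 -0.19   0.007] [ 0.566 -0.004  1.192]
side0 blue [346 267  30  22 304] [359.  277.6] [array([0.5775, 0.041 , 0.012 ]), array([ 0.5357, -0.1744,  0.169 ])]
 depth pts med [ 0.5305 -0.1817  0.173 ] [ 0.515 -0.196  0.163] [ 0.563 -0.15   0.187]
side0 blue [340 339  33  28 617] [354.9 351.8] [array([ 0.5363, -0.1723,  0.012 ]), array([ 0.5047, -0.3349,  0.169 ])]
 depth pts med [ 0.5308 -0.1849  0.0199] [ 0.409 -0.829  0.002] [ 0.568 -0.131  0.646]
pan depth [  25   22   63   62 3034] [0.60625985 0.18920172 0.05246922] [0.53283538 0.11522491 0.04616298] [0.68239358 0.26337246 0.05928633]
((55.77674865722656, 52.60031509399414), (60.2531852722168, 62.758609771728516), 64.50182342529297) [0.60614535 0.18933844 0.052     ]
depth housing [array([0.689, 0.277, 0.037]), array([0.683, 0.102, 0.041]), array([0.447, 0.269, 0.038]), array([0.444, 0.101, 0.041])]
green [295 226  12  11 109] [299.9 231.3] [0.4651 0.1797 0.046 ]
stop [ 0.53777937 -0.17340374  0.25551319]
```

View pics/c0.png

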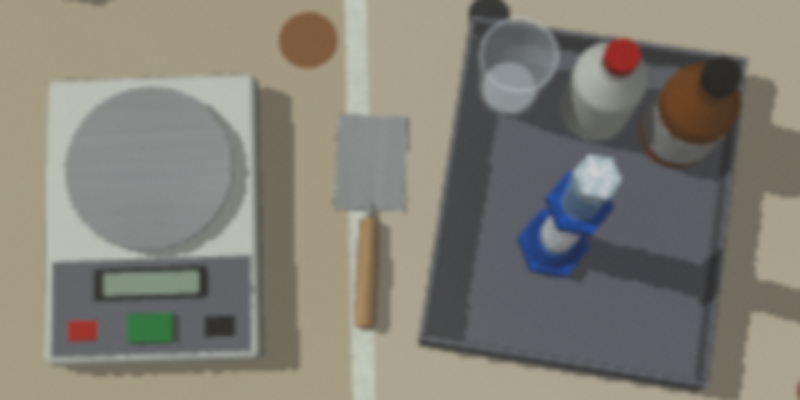

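View pics/c1.png

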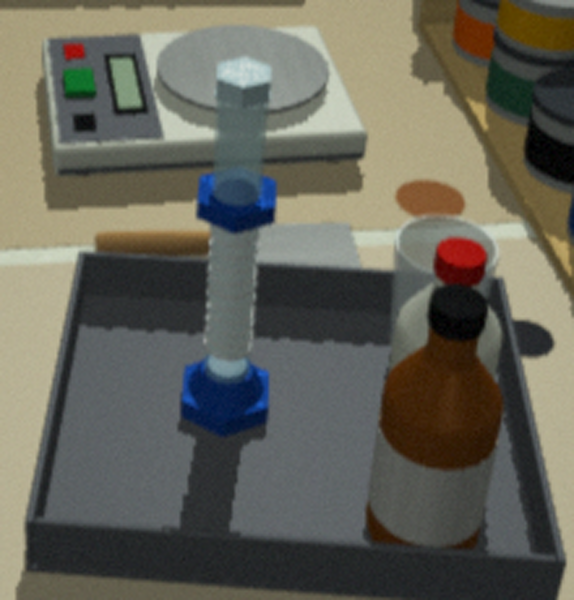

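Run:
```python
from h import *
d=load('top0');e=load('side0')
print('stopper top',pt(d,423.9,205.9,.257),'side',pt(e,363.3,227.9,.257))
print('guard top',pt(d,417.7,217,.175), 'foot top',pt(d,407.5,232.5,.019))
print('key',pt(d,256.25,263,.046))
print('amber cap',pt(d,470,168.5,.18),'beaker',pt(d,394.5,160.5,.1),'white',pt(d,432.8,161,.155))
print('spat',[pt(d,u,v,.01).round(3) for u,v in((353,185),(325,183),(325,219),(353,219),(338,262),(336,223))])
print('tray corners',[pt(d,200+u/2.667,140+v/2.667,.042).round(3) for u,v in((472,18),(745,60),(705,388),(420,343))])
print('key corners',[pt(d,200+u/2.667,140+v/2.667,.046).round(3) for u,v in((128,314),(173,314),(173,342),(128,342))])
print('red tops',pt(d,401,318,.252),pt(d,475,317,.252))
```

```text
stopper top [ 0.53787505 -0.16840493  0.257     ] side [ 0.53825036 -0.17279406  0.257     ]
guard top [ 0.53488146 -0.16882833  0.175     ] foot top [ 0.53284885 -0.16813161  0.019     ]
key [0.46342039 0.18790094 0.046     ]
amber cap [ 0.63534196 -0.28234835  0.18      ] beaker [ 0.68481127 -0.1350717   0.1       ] white [ 0.66241974 -0.21074998  0.155     ]
spat [array([ 0.656, -0.042,  0.01 ]), array([0.663, 0.026, 0.01 ]), array([0.572, 0.028, 0.01 ]), array([ 0.571, -0.04 ,  0.01 ]), array([ 0.467, -0.001,  0.01 ]), array([0.562, 0.001, 0.01 ])]
tray corners [array([ 0.741, -0.101,  0.042]), array([ 0.695, -0.344,  0.042]), array([ 0.403, -0.288,  0.042]), array([ 0.446, -0.046,  0.042])]
key corners [array([0.476, 0.207, 0.046]), array([0.475, 0.168, 0.046]), array([0.451, 0.168, 0.046]), array([0.452, 0.207, 0.046])]
red tops [ 0.32707484 -0.11596456  0.252     ] [ 0.32648924 -0.25182145  0.252     ]
```

Emit:
carry_out(
  moves=[
    [[0, 0, 0, -0.3, 0.3, -0.3, 1], [0, 0, 0, -0.6, 0.55, -0.3, 1], [0, 0, 0, -0.65, 0.6, -0.3, 1], [0, 0, 0, -0.65, 0.6, -0.3, 1], [0, 0, 0, -0.65, 0.6, -0.3, 1], [0, 0, 0, -0.65, 0.6, -0.3, 1], [0, 0, 0, -0.65, 0.6, 0, 1], [0, 0, 0, -0.65, 0.6, 0, 1]],
  ],
)

```text
time: 0.82
tool_pos: [0.3091, 0.3507, 0.3043]
tool_rot: [-0.0, 0.813, 0.582, 0.001]
contact_force: [1.4, -0.3, 0.5]
gripper_width: 1.0
```

Emit:
carry_out(
  moves=[
    [[0, 0, 0, -0.65, 0.6, 0, 1], [0, 0, 0, -0.65, 0.6, 0, 1], [0, 0, 0, -0.65, 0.6, 0, 1], [0, 0, 0, -0.65, 0.6, 0, 1], [0, 0, 0, -0.65, 0.6, 0, 1], [0, 0, 0, -0.65, 0.6, 0, 1], [0, 0, 0, -0.65, 0.6, 0, 1], [0, 0, 0, -0.65, 0.6, 0, 1]],
  ],
)

```text
time: 1.48
tool_pos: [0.4231, 0.0913, 0.3032]
tool_rot: [0.0, 0.814, 0.581, 0.0]
contact_force: [-0.2, 0.3, 0.6]
gripper_width: 0.996
```

```bash
cat >> h.py <<'E'
def go(target):
    s=state();q=s['tool_rot'];M=R.from_quat([q[1],q[2],q[3],q[0]]).as_matrix()
    d=M.T@(np.array(target)-s['tool_pos'])/0.04
    print('t',round(s['time'],2),'tcp',s['tool_pos'].round(4),'zax',M[:,2].round(4),'xax',M[:,0].round(3),'F',s['contact_force'].round(2),'w',round(s['gripper_width'],3),'units',d.round(3))
E
python3 -c "
from h import *
go([.537,-.171,.29])"
```

```text
t 1.48 tcp [0.4231 0.0913 0.3032] zax [ 3.e-04  1.e-04 -1.e+00] xax [0.324 0.946 0.   ] F [-0.17  0.29  0.61] w 0.996 units [-5.282  4.819  0.329]
```

Emit:
carry_out(
  moves=[
    [[0, 0, 0, -0.65, 0.6, 0, 1], [0, 0, 0, -0.65, 0.6, 0, 1], [0, 0, 0, -0.65, 0.6, 0, 1], [0, 0, 0, -0.6, 0.55, 0, 1], [0, 0, 0, -0.5, 0.45, 0, 1], [0, 0, 0, -0.3, 0.3, 0, 1], [0, 0, 0, 0, 0, 0, 1], [0, 0, 0, 0, 0, 0, 1]],
  ],
)

```text
time: 2.15
tool_pos: [0.4966, -0.0743, 0.3027]
tool_rot: [-0.001, 0.814, 0.581, -0.0]
contact_force: [-0.2, 1.1, -0.3]
gripper_width: 1.002
```

```bash
python3 -c "
from h import *
go([.537,-.171,.29]);snap('wrist','w1')
d=load('w1');print(proj(d,[.537,-.171,.257]),proj(d,[.537,-.171,.225]),proj(d,[.537,-.171,.005]),d['W'])"
```

```text
t 2.15 tcp [ 0.4966 -0.0743  0.3027] zax [-1.4e-03  8.0e-04 -1.0e+00] xax [0.325 0.946 0.   ] F [-0.17  1.12 -0.32] w 1.002 units [-1.959  1.741  0.313]
[190.79172191 367.6272475 ] [206.13587765 336.12974677] [257.59590442 230.49589775] [[ 3.25772555e-01  8.95397618e-01  3.03538050e-01  4.18198109e-01]
 [ 9.45448170e-01 -3.08533244e-01 -1.04570528e-01 -4.69704775e-02]
 [ 1.93772865e-05  3.21045702e-01 -9.47063703e-01  4.45237505e-01]
 [ 0.00000000e+00  0.00000000e+00  0.00000000e+00  1.00000000e+00]]
```

View pics/w1.png

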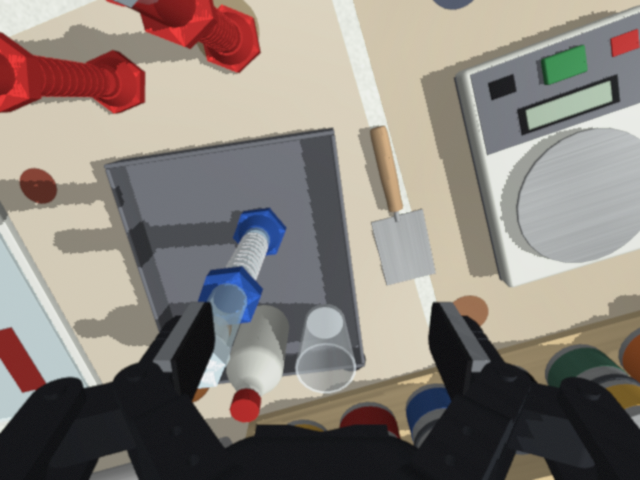

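The wrist view shows the foot at about (260,232) and the guard ring at about (231,291), close to where I predicted. I'll refine this with a colour mask.

```bash
python3 -c "
from h import *
d=load('w1');hsv=cv2.cvtColor(d['frame'],cv2.COLOR_RGB2HSV)
m=cv2.inRange(hsv,(105,150,60),(130,255,255));m[330:]=0;m[:,300:]=0
n,l,s,c=cv2.connectedComponentsWithStats(m)
for i in range(1,n):
  if s[i][4]>100:
    h=cv2.convexHull(np.argwhere(l==i)[:,::-1].astype(np.int32));M=cv2.moments(h);u=M['m10']/M['m00'];v=M['m01']/M['m00']
    print(s[i],u,v,pt(d,u,v,.012),pt(d,u,v,.169))
"
```

```text
[ 234  209   51   46 1126] 259.841641337386 230.5677811550152 [ 0.53608581 -0.16648264  0.012     ] [ 0.49336474 -0.12317289  0.169     ]
[ 199  267   63   56 1305] 231.39379611720037 292.8749910452038 [ 0.60298605 -0.23296141  0.012     ] [ 0.53602115 -0.16556056  0.169     ]
```

Emit:
carry_out(
  moves=[
    [[0, 0, 0, -0.5, 0.45, 0, 1], [0, 0, 0, -0.5, 0.45, 0, 1], [0, 0, 0, -0.5, 0.45, 0, 1], [0, 0, 0, -0.35, 0.35, 0, 1], [0, 0, 0, 0, 0, 0, 1], [0, 0, 0, 0, 0, 0, 1], [0, 0, 0, 0, 0, 0, 1]],
  ],
)

```text
time: 2.78
tool_pos: [0.537, -0.1645, 0.3034]
tool_rot: [-0.0, 0.813, 0.582, 0.0]
contact_force: [0.1, -0.8, -0.5]
gripper_width: 1.002
```

```bash
python3 -c "
from h import *
go([.5365,-.1675,.206]);snap('wrist','w2');snap('side','s2')
d=load('w2');print(proj(d,[.5365,-.1675,.257]),proj(d,[.537,-.1675,.175]))"
```

```text
t 2.78 tcp [ 0.537  -0.1645  0.3034] zax [-1.e-04  6.e-04 -1.e+00] xax [0.322 0.947 0.   ] F [ 0.08 -0.8  -0.53] w 1.002 units [-0.075  0.014  2.434]
[315.31972335 261.62408183] [317.13613958 217.76514224]
```

View pics/w2.png

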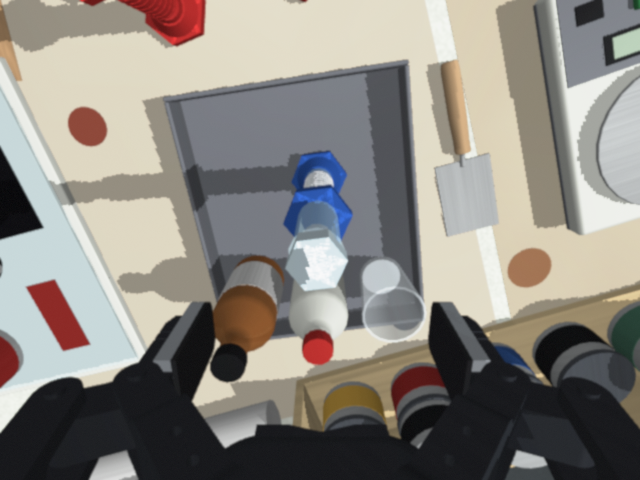

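View pics/s2.png

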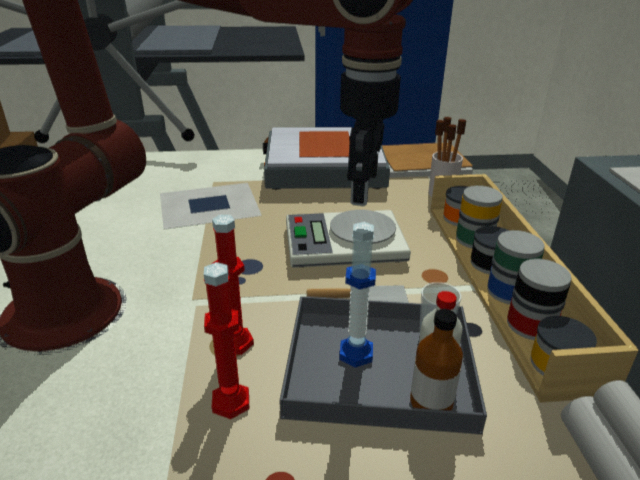

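The stopper is at about (317,261), within 1–2 px of the prediction and centred between the fingers (213 to 432). I'll descend to the neck.

Emit:
carry_out(
  moves=[
    [[0, 0, 0, -0.06, 0.01, 0.3, 1], [0, 0, 0, 0, 0, 0.4, 1], [0, 0, 0, 0, 0, 0.5, 1], [0, 0, 0, 0, 0, 0.5, 1], [0, 0, 0, 0, 0, 0.4, 1], [0, 0, 0, 0, 0, 0.3, 1], [0, 0, 0, 0, 0, 0, 1], [0, 0, 0, 0, 0, 0, 1]],
  ],
)

```text
time: 3.55
tool_pos: [0.5363, -0.1679, 0.2065]
tool_rot: [-0.001, 0.813, 0.582, -0.0]
contact_force: [0.1, 0.5, 0.1]
gripper_width: 0.997
```

```bash
python3 -c "
from h import *
go([.537,-.167,.206]);snap('wrist','w3');snap('side','s3')"
```

```text
t 3.55 tcp [ 0.5363 -0.1679  0.2065] zax [-1.4e-03  6.0e-04 -1.0e+00] xax [0.324 0.946 0.   ] F [0.05 0.46 0.06] w 0.997 units [0.027 0.009 0.013]
```

View pics/w3.png

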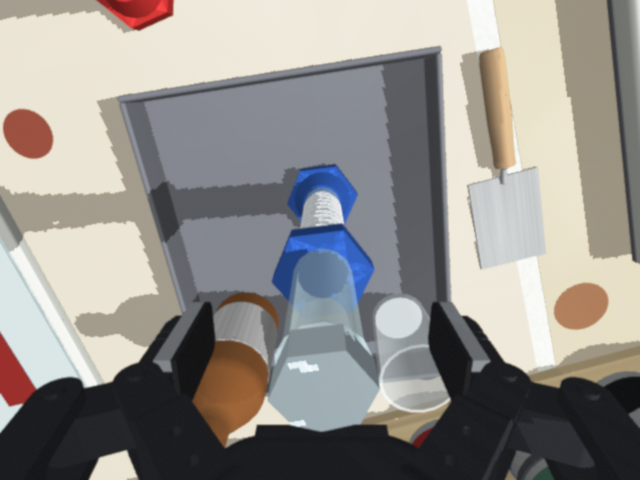

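View pics/s3.png

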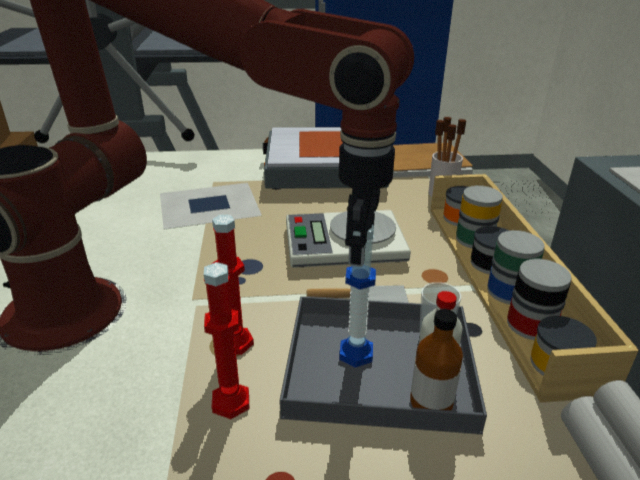

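The jaws straddle the neck, with the stopper centred at about (323,375). Closing.

Emit:
carry_out(
  moves=[
    [[0, 0, 0, 0, 0, 0, 0.5], [0, 0, 0, 0, 0, 0, 0.2], [0, 0, 0, 0, 0, 0, 0], [0, 0, 0, 0, 0, 0, -0.1], [0, 0, 0, 0, 0, 0, -0.2], [0, 0, 0, 0, 0, 0, -0.3], [0, 0, 0, 0, 0, 0, -0.5], [0, 0, 0, 0, 0, 0, -1]],
  ],
)

```text
time: 4.32
tool_pos: [0.5372, -0.1683, 0.208]
tool_rot: [0.0, 0.814, 0.581, 0.0]
contact_force: [-0.5, 0.5, 2.6]
gripper_width: 0.35
```

Emit:
carry_out(
  moves=[
    [[0, 0, 0, 0, 0, 0, -1], [0, 0, 0, 0, 0, 0, -1], [0, 0, 0, 0, 0, 0, -1], [0, 0, 0, 0, 0, 0, -1]],
  ],
)

```text
time: 4.65
tool_pos: [0.5372, -0.1684, 0.208]
tool_rot: [0.0, 0.814, 0.581, 0.0]
contact_force: [-0.6, 1.6, 5.1]
gripper_width: 0.349
```

```bash
python3 -c "
from h import *
go([.537,-.167,.306]);snap('wrist','w4');snap('side','s4')"
```

```text
t 4.65 tcp [ 0.5372 -0.1684  0.208 ] zax [ 1.1e-03 -2.0e-04 -1.0e+00] xax [0.324 0.946 0.   ] F [-0.62  1.64  5.07] w 0.349 units [ 0.032 -0.012 -2.451]
```

View pics/s4.png

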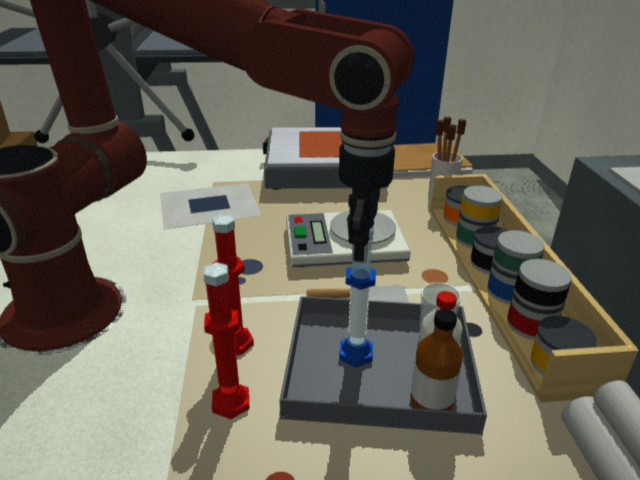

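Emit:
carry_out(
  moves=[
    [[0, 0, 0, 0, 0, -0.1, -1], [0, 0, 0, 0, 0, -0.2, -1], [0, 0, 0, 0, 0, -0.35, -1], [0, 0, 0, 0, 0, -0.5, -1], [0, 0, 0, 0, 0, -0.5, -1], [0, 0, 0, 0, 0, -0.4, -1], [0, 0, 0, 0, 0, -0.2, -1], [0, 0, 0, 0, 0, 0, -1]],
  ],
)

```text
time: 5.42
tool_pos: [0.5377, -0.1689, 0.3005]
tool_rot: [0.002, 0.814, 0.581, 0.001]
contact_force: [0.1, 0.8, -1.6]
gripper_width: 0.349
```

Emit:
carry_out(
  moves=[
    [[0, 0, 0, 0, 0, 0, -1], [0, 0, 0, 0, 0, 0, -1]],
  ],
)

```text
time: 5.58
tool_pos: [0.5362, -0.1681, 0.2958]
tool_rot: [-0.001, 0.814, 0.581, -0.001]
contact_force: [0.0, 0.5, -2.5]
gripper_width: 0.35
```

```bash
python3 -c "
from h import *
go([.606,.189,.3]);snap('wrist','w5');snap('side','s5')"
```

```text
t 5.58 tcp [ 0.5362 -0.1681  0.2958] zax [-0.0022  0.001  -1.    ] xax [0.324 0.946 0.   ] F [ 0.03  0.48 -2.45] w 0.35 units [ 9.012 -1.242 -0.101]
```

View pics/s5.png

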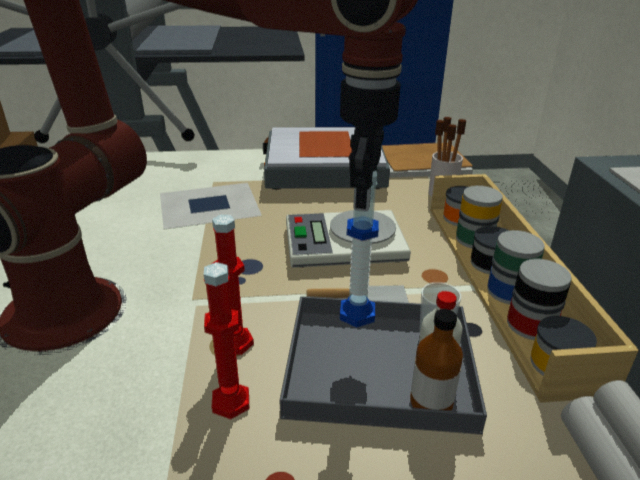

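View pics/w5.png

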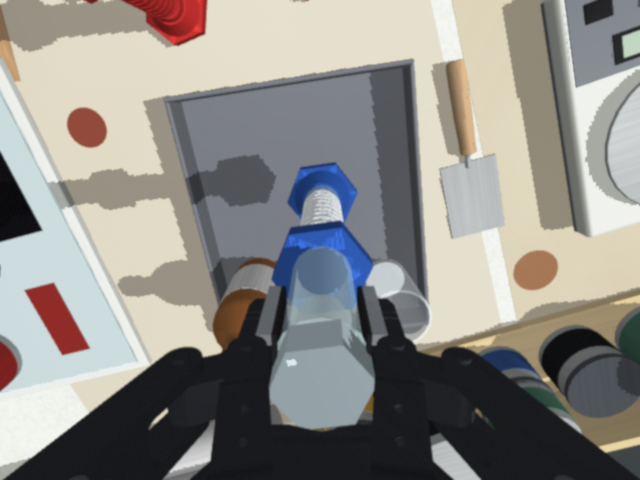

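Emit:
carry_out(
  moves=[
    [[0, 0, 0, 0.1, -0.01, 0, -1], [0, 0, 0, 0.2, -0.03, 0, -1], [0, 0, 0, 0.3, -0.04, 0, -1], [0, 0, 0, 0.4, -0.06, 0, -1], [0, 0, 0, 0.5, -0.07, 0, -1], [0, 0, 0, 0.5, -0.07, 0, -1], [0, 0, 0, 0.5, -0.07, 0, -1], [0, 0, 0, 0.5, -0.07, 0, -1]],
  ],
)

```text
time: 6.35
tool_pos: [0.5599, -0.0472, 0.2973]
tool_rot: [-0.0, 0.813, 0.582, 0.0]
contact_force: [0.6, -0.3, -1.9]
gripper_width: 0.347
```

Emit:
carry_out(
  moves=[
    [[0, 0, 0, 0.5, -0.07, 0, -1], [0, 0, 0, 0.5, -0.07, 0, -1], [0, 0, 0, 0.5, -0.07, 0, -1], [0, 0, 0, 0.5, -0.07, 0, -1], [0, 0, 0, 0.5, -0.07, 0, -1], [0, 0, 0, 0.5, -0.07, 0, -1], [0, 0, 0, 0.5, -0.07, 0, -1], [0, 0, 0, 0.5, -0.07, 0, -1]],
  ],
)

```text
time: 7.02
tool_pos: [0.5901, 0.1116, 0.2972]
tool_rot: [-0.0, 0.813, 0.582, 0.0]
contact_force: [-0.4, -0.9, -2.1]
gripper_width: 0.349
```

Emit:
carry_out(
  moves=[
    [[0, 0, 0, 0.5, -0.07, 0, -1], [0, 0, 0, 0.4, -0.05, 0, -1], [0, 0, 0, 0.3, -0.04, 0, -1], [0, 0, 0, 0.2, -0.03, 0, -1], [0, 0, 0, 0.1, -0.01, 0, -1], [0, 0, 0, 0, 0, 0, -1], [0, 0, 0, 0, 0, 0, -1]],
  ],
)

```text
time: 7.6
tool_pos: [0.6022, 0.1683, 0.2973]
tool_rot: [0.0, 0.814, 0.581, -0.0]
contact_force: [-0.2, -0.2, -0.8]
gripper_width: 0.351
```

```bash
python3 -c "
from h import *
go([.606,.189,.3]);snap('wrist','w6');snap('top','t6');snap('side','s6')"
```

```text
t 7.6 tcp [0.6022 0.1683 0.2973] zax [-2.e-04 -5.e-04 -1.e+00] xax [ 0.324  0.946 -0.001] F [-0.25 -0.17 -0.84] w 0.351 units [ 0.52  -0.078 -0.069]
```

View pics/w6.png

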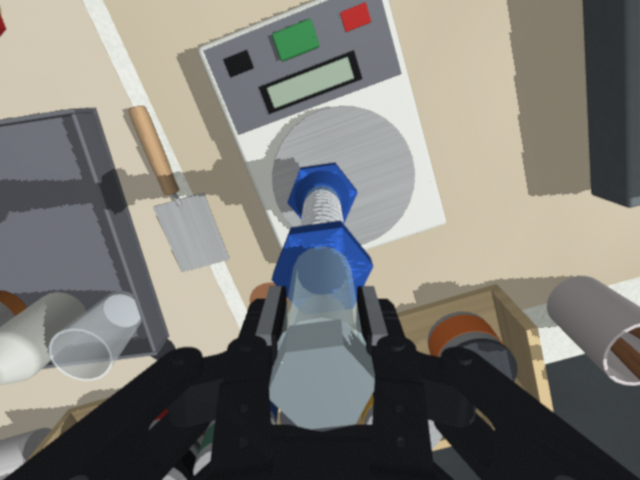

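View pics/s6.png

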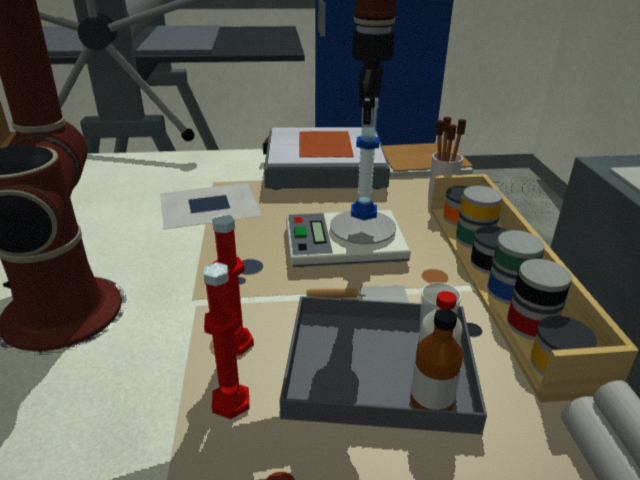

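The cylinder hangs upright. In the wrist view its foot is at about (322,190) and the pan is centred near (344,175). I'll cross-check the pan and key positions.

```bash
python3 -c "
from h import *
d=load('w6')
# pan rim extremes by eye: left 272,175 right 415,175 top 344,105 bottom ~ 344,248
z=.052
for u,v in((272,175),(415,175),(340,105),(390,235)): print(pt(d,u,v,z).round(4))
c=proj(d,[.606,.189,.052]);print('pan proj',c,pt(d,344,175,z))
hsv=cv2.cvtColor(d['frame'],cv2.COLOR_RGB2HSV);m=cv2.inRange(hsv,(50,150,50),(85,255,255));n,l,s,c=cv2.connectedComponentsWithStats(m)
for i in range(1,n):
  if s[i][4]>200: print(s[i],c[i],pt(d,*c[i],.044))
"
```

```text
[0.5772 0.123  0.052 ]
[0.6253 0.2631 0.052 ]
[0.5345 0.211  0.052 ]
[0.6806 0.2209 0.052 ]
pan proj [341.16425771 180.55551173] [0.6014054  0.19357706 0.052     ]
```

Emit:
carry_out(
  moves=[
    [[0, 0, 0, 0.1, -0.02, 0, -1], [0, 0, 0, 0.2, -0.03, 0, -1], [0, 0, 0, 0.15, -0.03, 0.1, -1], [0, 0, 0, 0.1, 0, 0.2, -1], [0, 0, 0, 0, 0, 0.2, -1], [0, 0, 0, 0, 0, 0.15, -1], [0, 0, 0, 0, 0, 0.1, -1], [0, 0, 0, 0, 0, 0, -1]],
  ],
)

```text
time: 8.42
tool_pos: [0.6055, 0.1902, 0.265]
tool_rot: [-0.001, 0.814, 0.581, -0.002]
contact_force: [-0.3, 0.1, -2.7]
gripper_width: 0.35
```

Emit:
carry_out(
  moves=[
    [[0, 0, 0, 0, 0, 0, -1], [0, 0, 0, 0, 0, 0, -1]],
  ],
)

```text
time: 8.58
tool_pos: [0.6065, 0.1903, 0.2676]
tool_rot: [0.0, 0.814, 0.581, 0.0]
contact_force: [-0.5, -0.7, -1.6]
gripper_width: 0.342
```

```bash
python3 -c "
from h import *
go([.606,.190,.255]);snap('side','s7')
import cv2
a=cv2.imread('pics/s7.png')[80:290,270:450];cv2.imwrite('pics/s7c.png',cv2.resize(a,(514,600),interpolation=2))"
```

```text
t 8.58 tcp [0.6065 0.1903 0.2676] zax [ 5.e-04  1.e-04 -1.e+00] xax [0.324 0.946 0.   ] F [-0.48 -0.65 -1.6 ] w 0.342 units [-0.012 -0.01   0.316]
```

View pics/s7c.png

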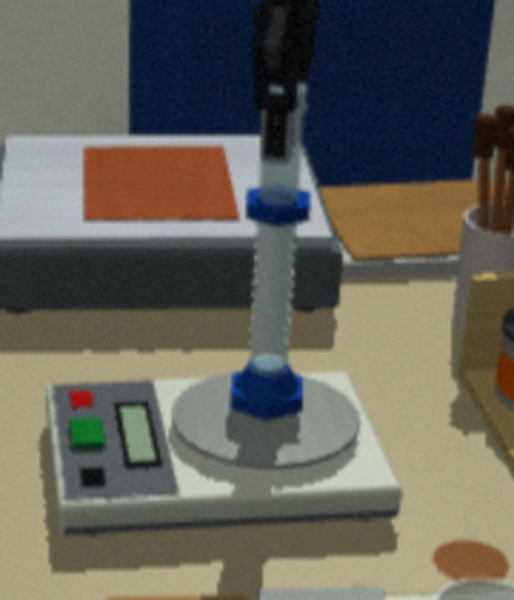

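The cylinder is upright a little above the pan, with the foot in the crop at about (267,390). I'll lower it in small steps.

Emit:
carry_out(
  moves=[
    [[0, 0, 0, 0, 0, 0.05, -1], [0, 0, 0, 0, 0, 0.06, -1], [0, 0, 0, 0, 0, 0.06, -1], [0, 0, 0, 0, 0, 0.04, -1], [0, 0, 0, 0, 0, 0.03, -1], [0, 0, 0, 0, 0, 0, -1], [0, 0, 0, 0, 0, 0, -1]],
  ],
)

```text
time: 9.22
tool_pos: [0.6063, 0.1905, 0.2575]
tool_rot: [-0.0, 0.814, 0.581, -0.0]
contact_force: [-0.2, 0.1, -1.9]
gripper_width: 0.348
```

Emit:
carry_out(
  moves=[
    [[0, 0, 0, 0, 0, 0.03, -1], [0, 0, 0, 0, 0, 0.03, -1], [0, 0, 0, 0, 0, 0, -1], [0, 0, 0, 0, 0, 0, -1]],
  ],
)

```text
time: 9.55
tool_pos: [0.6063, 0.1905, 0.2552]
tool_rot: [-0.0, 0.814, 0.581, -0.0]
contact_force: [-0.3, 1.1, -1.9]
gripper_width: 0.35
```

Emit:
carry_out(
  moves=[
    [[0, 0, 0, 0, 0, 0.02, -1], [0, 0, 0, 0, 0, 0.02, -1], [0, 0, 0, 0, 0, 0, -1], [0, 0, 0, 0, 0, 0, -1]],
  ],
)

```text
time: 9.88
tool_pos: [0.6068, 0.1906, 0.255]
tool_rot: [0.0, 0.814, 0.581, 0.001]
contact_force: [-0.5, 0.7, 4.0]
gripper_width: 0.351
```

Contact: the vertical force went from -1.9 N to +4 N. I'll open gently and look.

Emit:
carry_out(
  moves=[
    [[0, 0, 0, 0, 0, 0, -0.28], [0, 0, 0, 0, 0, 0, -0.24], [0, 0, 0, 0, 0, 0, -0.2], [0, 0, 0, 0, 0, 0, -0.1], [0, 0, 0, 0, 0, 0, 0.1], [0, 0, 0, 0, 0, 0, 0.5], [0, 0, 0, 0, 0, 0, 1], [0, 0, 0, 0, 0, 0, 1]],
  ],
)

```text
time: 10.55
tool_pos: [0.6063, 0.1904, 0.2533]
tool_rot: [-0.0, 0.814, 0.581, -0.0]
contact_force: [0.3, 0.3, -0.5]
gripper_width: 0.948
```

Emit:
carry_out(
  moves=[
    [[0, 0, 0, 0, 0, 0, 1], [0, 0, 0, 0, 0, 0, 1], [0, 0, 0, 0, 0, 0, 1], [0, 0, 0, 0, 0, 0, 1]],
  ],
)

```text
time: 10.88
tool_pos: [0.6064, 0.1905, 0.2537]
tool_rot: [0.0, 0.814, 0.581, 0.0]
contact_force: [0.1, 0.3, 0.2]
gripper_width: 1.002
```

```bash
python3 -c "
from h import *
go([.606,.190,.35]);snap('side','s8');snap('wrist','w8')
import cv2
a=cv2.imread('pics/s8.png')[80:290,270:450];cv2.imwrite('pics/s8c.png',cv2.resize(a,(514,600),interpolation=2))"
```

```text
t 10.88 tcp [0.6064 0.1905 0.2537] zax [ 1.e-04 -0.e+00 -1.e+00] xax [ 0.324  0.946 -0.   ] F [0.09 0.32 0.21] w 1.002 units [-0.014 -0.005 -2.406]
```

View pics/s8c.png

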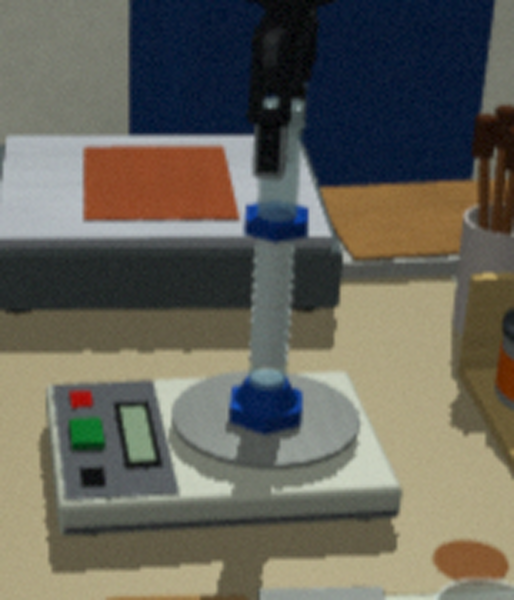

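View pics/w8.png

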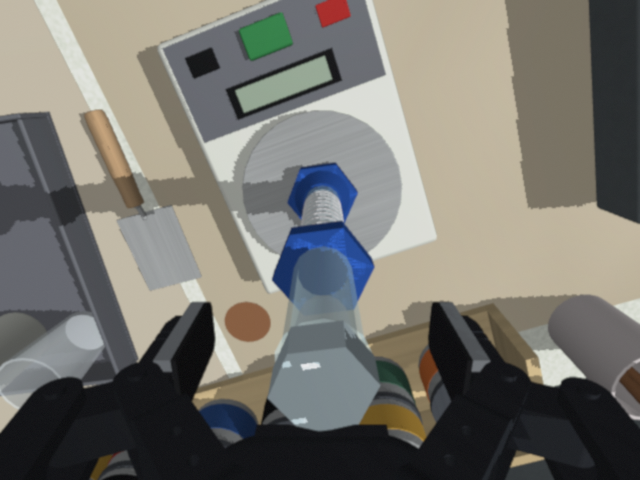

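The cylinder stands by itself with its foot well inside the pan. I'll rise straight up.

Emit:
carry_out(
  moves=[
    [[0, 0, 0, 0, 0, -0.1, 1], [0, 0, 0, 0, 0, -0.3, 1], [0, 0, 0, 0, 0, -0.5, 1], [0, 0, 0, 0, 0, -0.5, 1], [0, 0, 0, 0, 0, -0.5, 1], [0, 0, 0, 0, 0, -0.5, 1], [0, 0, 0, 0, 0, -0.2, 1], [0, 0, 0, 0, 0, 0, 1]],
  ],
)

```text
time: 11.65
tool_pos: [0.6074, 0.1907, 0.3621]
tool_rot: [0.001, 0.814, 0.581, 0.003]
contact_force: [0.3, -0.0, -0.7]
gripper_width: 1.002
```

Emit:
carry_out(
  moves=[
    [[0, 0, -0.76, 0, 0, 0, 1], [0, 0, -0.76, 0, 0, 0, 1], [0, 0, -0.76, 0, 0, 0, 1], [0, 0, -0.76, 0, 0, 0, 1], [0, 0, -0.76, 0, 0, 0, 1], [0, 0, 0, 0, 0, 0, 1], [0, 0, 0, 0, 0, 0, 1]],
  ],
)

```text
time: 12.23
tool_pos: [0.606, 0.1904, 0.3564]
tool_rot: [-0.001, 0.707, 0.707, -0.001]
contact_force: [0.3, 0.5, -0.0]
gripper_width: 0.997
```

```bash
python3 -c "
from h import *
go([.4634,.188,.36]);snap('wrist','w9')
d=load('w9')
hsv=cv2.cvtColor(d['frame'],cv2.COLOR_RGB2HSV);m=cv2.inRange(hsv,(50,120,40),(85,255,255));n,l,s,c=cv2.connectedComponentsWithStats(m)
for i in range(1,n):
  if s[i][4]>100: print(s[i],c[i],pt(d,*c[i],.045))
"
```

```text
t 12.23 tcp [0.606  0.1904 0.3564] zax [-1.9e-03 -3.0e-04 -1.0e+00] xax [-0.  1. -0.] F [ 0.27  0.52 -0.01] w 0.997 units [-0.06  -3.565 -0.083]
[303  32  35  25 871] [320.00114811  43.97244546] [0.46521982 0.18926011 0.045     ]
```

View pics/w9.png

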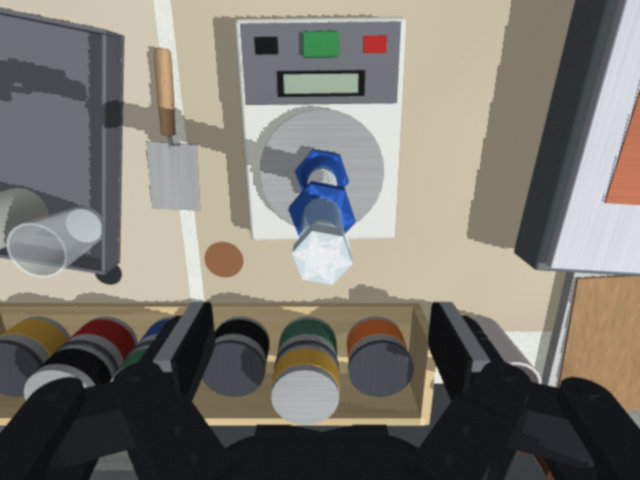

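Standing and clear: the stopper is at (322,255), the foot at (322,172) and the key at (320,44). I'll move over the key with the fingers shut.

Emit:
carry_out(
  moves=[
    [[0, 0, 0, -0.04, -0.3, 0, 1], [0, 0, 0, 0, -0.5, 0, 1], [0, 0, 0, 0, -0.6, 0, -1], [0, 0, 0, 0, -0.7, 0, -1], [0, 0, 0, 0, -0.7, 0, -1], [0, 0, 0, 0, -0.5, 0, -1], [0, 0, 0, 0, -0.25, 0, -1], [0, 0, 0, 0, 0, 0, -1]],
  ],
)

```text
time: 12.95
tool_pos: [0.4632, 0.1888, 0.3582]
tool_rot: [0.0, 0.706, 0.708, 0.001]
contact_force: [1.6, 0.0, 0.2]
gripper_width: 0.143
```

Emit:
carry_out(
  moves=[
    [[0, 0, 0, 0, 0, 0.3, -1], [0, 0, 0, 0, 0, 0.7, -1], [0, 0, 0, 0, 0, 0.9, -1], [0, 0, 0, 0, 0, 0.9, -1], [0, 0, 0, 0, 0, 0.9, -1], [0, 0, 0, 0, 0, 0.7, -1], [0, 0, 0, 0, 0, 0.5, -1], [0, 0, 0, 0, 0, 0.3, -1]],
  ],
)

```text
time: 13.62
tool_pos: [0.4628, 0.1878, 0.1447]
tool_rot: [-0.002, 0.707, 0.707, -0.003]
contact_force: [-1.2, 0.6, -0.0]
gripper_width: 0.002
```

Emit:
carry_out(
  moves=[
    [[0, 0, 0, 0, 0, 0.3, -1], [0, 0, 0, 0, 0, 0.3, -1], [0, 0, 0, 0, 0, 0.3, -1], [0, 0, 0, 0, 0, 0.3, -1], [0, 0, 0, 0, 0, 0.2, -1], [0, 0, 0, 0, 0, 0, -1], [0, 0, 0, 0, 0, 0, -1]],
  ],
)

```text
time: 14.2
tool_pos: [0.4643, 0.1886, 0.0935]
tool_rot: [-0.0, 0.706, 0.708, -0.0]
contact_force: [1.0, -0.1, 0.5]
gripper_width: -0.001
```

```bash
python3 -c "
from h import *
go([.4643,.1886,.048]);snap('wrist','w10');snap('side','s10')
a=cv2.imread('pics/s10.png')[80:290,270:450];cv2.imwrite('pics/s10c.png',cv2.resize(a,(514,600),interpolation=2))"
```

```text
t 14.2 tcp [0.4643 0.1886 0.0935] zax [-5.e-04 -1.e-04 -1.e+00] xax [-0.002  1.    -0.   ] F [ 0.95 -0.08  0.46] w -0.001 units [-0.000e+00  1.000e-03  1.136e+00]
```

View pics/s10c.png

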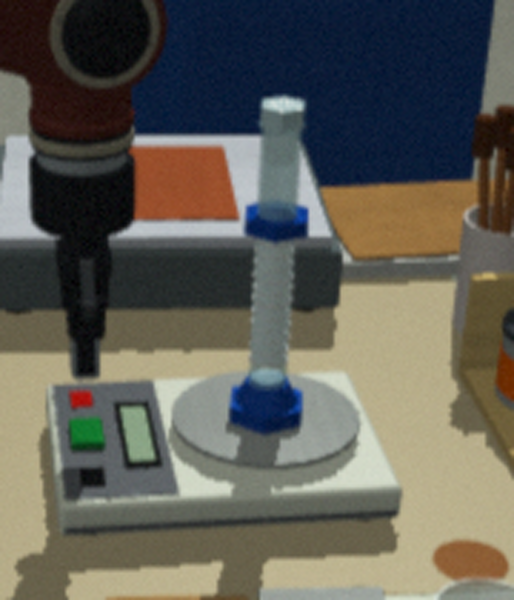

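View pics/w10.png

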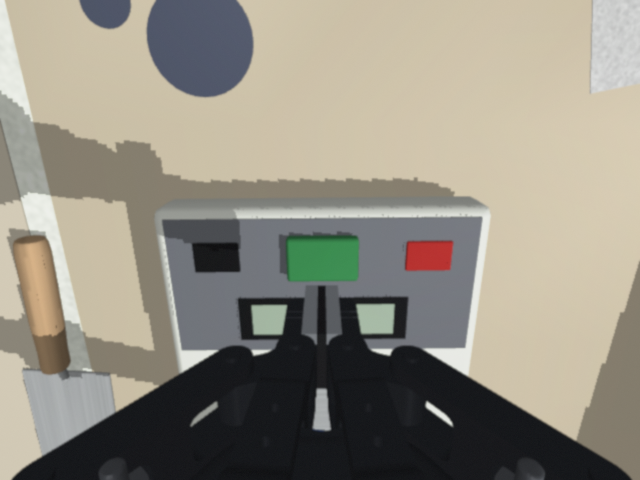

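```bash
python3 -c "
from h import *
d=load('w10');print(pt(d,322.5,258.5,.046),pt(d,288,239,.046),pt(d,358,280,.046))"
```

```text
[0.4634958  0.18957383 0.046     ] [0.45214702 0.17101886 0.046     ] [0.47649516 0.20940804 0.046     ]
```

Emit:
carry_out(
  moves=[
    [[0, 0, 0, 0, 0, 0.2, -1], [0, 0, 0, 0, 0, 0.3, -1], [0, 0, 0, 0, 0, 0.3, -1], [0, 0, 0, 0, 0, 0.15, -1], [0, 0, 0, 0, 0, 0.05, -1], [0, 0, 0, 0, 0, 0, -1], [0, 0, 0, 0, 0, 0, -1]],
  ],
)

```text
time: 14.88
tool_pos: [0.4644, 0.1886, 0.0535]
tool_rot: [-0.0, 0.706, 0.708, -0.0]
contact_force: [0.6, 0.1, -1.1]
gripper_width: -0.001
```

Emit:
carry_out(
  moves=[
    [[0, 0, 0, 0, 0, 0.05, -1], [0, 0, 0, 0, 0, 0.08, -1], [0, 0, 0, 0, 0, 0.05, -1], [0, 0, 0, 0, 0, 0.04, -1], [0, 0, 0, 0, 0, 0.03, -1], [0, 0, 0, 0, 0, 0.02, -1], [0, 0, 0, 0, 0, 0, -1], [0, 0, 0, 0, 0, 0, -1]],
  ],
)

```text
time: 15.55
tool_pos: [0.4644, 0.1887, 0.0432]
tool_rot: [0.0, 0.706, 0.708, 0.0]
contact_force: [-1.8, -0.1, 3.4]
gripper_width: 0.001
```

Emit:
carry_out(
  moves=[
    [[0, 0, 0, 0, 0, 0.02, -1], [0, 0, 0, 0, 0, 0.02, -1], [0, 0, 0, 0, 0, 0, -1], [0, 0, 0, 0, 0, 0, -1]],
  ],
)

```text
time: 15.88
tool_pos: [0.4645, 0.1886, 0.042]
tool_rot: [-0.0, 0.706, 0.708, -0.0]
contact_force: [-2.5, -0.0, 7.0]
gripper_width: -0.002
```

Emit:
carry_out(
  moves=[
    [[0, 0, 0, 0, 0, 0.02, -1], [0, 0, 0, 0, 0, 0.01, -1], [0, 0, 0, 0, 0, 0, -1], [0, 0, 0, 0, 0, 0, -1]],
  ],
)

```text
time: 16.22
tool_pos: [0.4646, 0.1887, 0.042]
tool_rot: [-0.0, 0.706, 0.708, -0.0]
contact_force: [-7.2, -2.0, 14.4]
gripper_width: 0.004
```

The key is at its stop: z held at 0.042 while the force rose to 14 N. Releasing upward.

Emit:
carry_out(
  moves=[
    [[0, 0, 0, 0, 0, -0.08, -1], [0, 0, 0, 0, 0, -0.15, -1], [0, 0, 0, 0, 0, -0.3, -1], [0, 0, 0, 0, 0, -0.5, -1], [0, 0, 0, 0, 0, -0.6, -1], [0, 0, 0, 0, 0, -0.6, -1], [0, 0, 0, 0, 0, -0.4, -1], [0, 0, 0, 0, 0, -0.2, -1]],
  ],
)

```text
time: 16.88
tool_pos: [0.4659, 0.189, 0.157]
tool_rot: [0.001, 0.706, 0.708, 0.002]
contact_force: [-0.1, 0.5, 0.9]
gripper_width: 0.002
```

Emit:
carry_out(
  moves=[
    [[0, 0, 0, 0, -0.3, -0.3, -1], [0, 0, 0, 0, -0.5, -0.3, -1], [0, 0, 0, 0, -0.3, -0.2, -1], [0, 0, 0, 0, 0, 0, -1], [0, 0, 0, 0, 0, 0, -1], [0, 0, 0, 0, 0, 0, -1]],
  ],
)

```text
time: 17.38
tool_pos: [0.4204, 0.1884, 0.1846]
tool_rot: [-0.0, 0.706, 0.708, -0.0]
contact_force: [0.3, -1.0, 0.6]
gripper_width: -0.001
```

```bash
python3 -c "
from h import *
go([.4643,.1886,.2]);snap('side','s12');snap('top','t12');snap('wrist','w12')
d=load('w12');hsv=cv2.cvtColor(d['frame'],cv2.COLOR_RGB2HSV);m=cv2.inRange(hsv,(50,120,40),(85,255,255));n,l,s,c=cv2.connectedComponentsWithStats(m)
for i in range(1,n):
  if s[i][4]>100:
    v,u=np.nonzero(cv2.erode((l==i).astype(np.uint8),np.ones((9,9))));P=np.array([pt(d,a,b)for a,b in zip(u,v)]) ;print(s[i],c[i],pt(d,*c[i],.046),np.median(P,0) if len(P) else '')
a=load('side0')['frame'].astype(int);b=load('s12')['frame'].astype(int)
for n,(x0,y0,x1,y1) in dict(tray=(400,280,480,425),spat=(305,285,410,300),key=(290,212,330,260)).items(): print(n,np.abs(a-b)[y0:y1,x0:x1].mean())
d=load('s12');print([pt(d,299.9+k,231.3) for k in (-1,0,1)], [pt(load('side0'),299.9+k,231.3) for k in (-1,0,1)])
"
```

```text
t 17.38 tcp [0.4204 0.1884 0.1846] zax [-6.e-04 -2.e-04 -1.e+00] xax [-0.002  1.    -0.   ] F [ 0.31 -0.97  0.62] w -0.001 units [ 0.002  1.098 -0.386]
[ 298  249   48   30 1387] [321.86085076 263.25162221] [0.46304208 0.1890942  0.046     ] [0.46314527 0.18920214 0.04548473]
tray 3.172212643678161
spat 13.230899470899471
key 3.1795138888888888
[array([0.46305607, 0.18313751, 0.04414938]), array([0.46532062, 0.18368338, 0.0437142 ]), array([0.46749985, 0.18270461, 0.04418612])] [array([0.46317509, 0.18535054, 0.04283296]), array([0.46532537, 0.18376831, 0.04366367]), array([0.46766172, 0.1854861 , 0.04253094])]
```

View pics/s12.png

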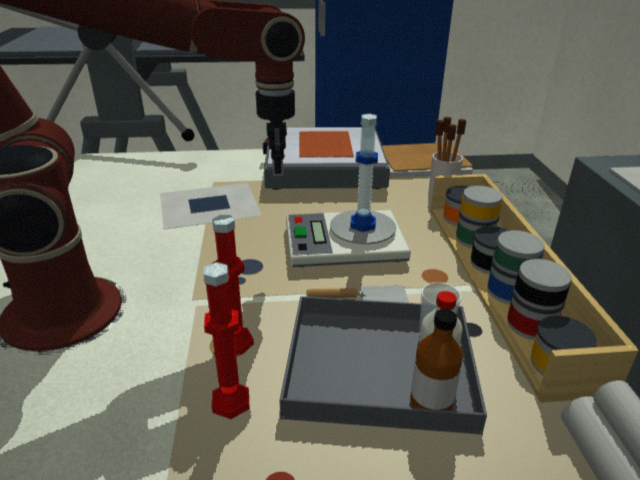

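View pics/t12.png

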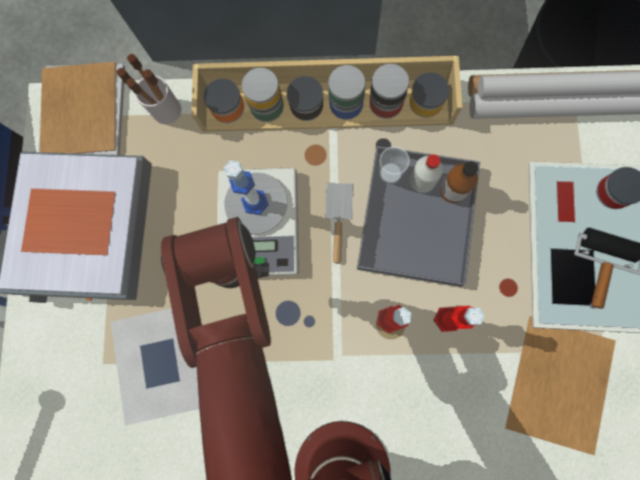

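View pics/w12.png

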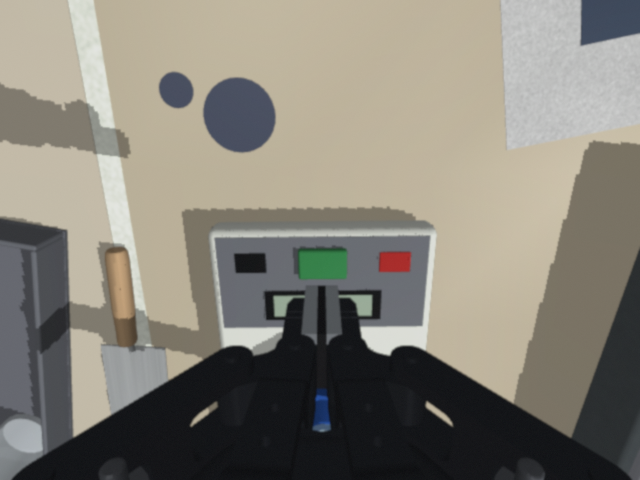

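The cylinder stands upright on the pan (foot at (363,220) in the side view), and the key is back up (depth reads 0.0455 m). The bottles, beaker, spatula and red look-alikes look unmoved, and the arm touches nothing. Handing in.

```bash
python3 -c "
from plant import ticket
print(ticket.job_done())"
```

```text
the job is handed in; nothing more can be done
None
```

The cylinder is standing by itself on the steel pan and the tare key has been pressed and released. The job was handed in at about 17.5 s of the 64 s allowed.

- **Cylinder:** I gripped it by the neck, lifted it straight out of the tray and carried it upright. I lowered it slowly onto the pan at (0.606, 0.190) until the wrist force showed contact, about 4 N, then let go. The last pictures show it upright near the pan's centre, with its whole foot on the pan.
- **Tare key:** I pressed it after letting go of the cylinder. The fingers stopped at z = 0.042 m while the force rose from 7 N to 14 N, so it was fully down. Afterwards it measured 0.0455 m, against 0.046 m when up.
- **Surroundings:** The bottles, beaker, spatula and red look-alikes look unmoved. The arm was clear of everything when I handed in.
- **Checks that disagreed:**
    - The views differed by up to about 8 mm on the cylinder's position; I used a middle value, and close-up wrist pictures confirmed it before the grip.
    - The picture comparison around the spatula changed more than elsewhere (13, against about 3). I put that down to changed shadows, as the spatula is at the same pixels in the side and top pictures.

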